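# Take the funnel out and stopper the flask

### The job

The dry conical flask is to be closed for storage. Take the white funnel out of its neck and stand it upright in the small glass beaker, neck down, without letting it touch the bench; then set the one of the three white stoppers that fits into the flask's neck, straight and fully home so that its collar lies flat on the rim. Keep the flask and beaker standing, and leave the other two stoppers, the wash bottle and the forceps where they are.

Things in the scene. Friction and masses are not known exactly. Their poses are not given: they have to be found in the camera images.
- flask: Clear glass conical flask, loose, 0.4 kg: base 85 mm wide, 155 mm high, neck 40 mm wide outside, rim bead 45 mm. Origin: centre of its underside; z up. Frosted tapered bore in the neck: 31.6 mm wide at the mouth, 28.9 mm at 32 mm depth, 51 mm deep. The funnel stands in it at the start. Flask and beaker stand side by side ahead of the robot, either one on the left
- flask_mouth (a point): centre of the flask's mouth in the plane of its rim, 155 mm above the flask's origin
- funnel: White plastic powder funnel, loose, 0.09 kg, 84 mm high, in the flask at the start. Origin: centre of its lower end; z up along its axis. From below: tapered neck 25 mm wide at the end, 29.4 mm at 30 mm; lip 38 mm wide at 30 to 34 mm; cone widening to 58 mm at 54 mm; upright wall 58 mm wide (3 mm thick) from 54 to 84 mm with a 60 mm bead at the top: take it there from outside
- funnel_lip (a point): centre of the underside of the funnel's lip, 30 mm above the funnel's origin; it rests on the flask's rim at the start. The funnel has about 1 mm play in the flask and lifts straight out. In the beaker its cone rests on the beaker's rim, the funnel's origin about 22 mm above the beaker's underside
- beaker: Small clear glass beaker, empty, loose, 0.11 kg, 54 mm across outside at the rim, about 46 mm clear inside, 69 mm high, inner floor 3 mm. Origin: centre of its underside; z up
- stopper_medium: White plastic stopper, the middle one of three alike but for size, loose, 0.03 kg, 56 mm high, standing plug down on the bench. Origin: centre of the plug's lower end; z up. Tapered plug 25 mm wide at the chamfered end, 29.4 mm under the collar, 30 mm long; collar 38 mm wide, 30 to 34 mm up; eight-sided grip 24 mm across the flats, 34 to 56 mm up. It fits with 1 mm play at the collar
- stopper_medium_collar (a point): centre of the underside of the medium stopper's collar, 30 mm above its origin; it meets the flask's mouth when the stopper is home. The grip's eight flats face 22.5 degrees either side of the stopper's own x axis and every 45 degrees round
- stopper_small: The smallest stopper, same shape: 48 mm high, collar 26 mm, grip 16 mm wide, plug 16 to 19 mm wide and 24 mm long; it would drop through the flask's neck. Origin: centre of the plug's lower end
- stopper_large: The largest stopper, same shape: 64 mm high, collar 54 mm, grip 34 mm wide, plug 40 to 45 mm wide and 36 mm long; too wide for the flask. Origin: centre of the plug's lower end. The three stand in a rough row along y at the robot's right, 70 mm or more apart centre to centre, in any order
- wash_bottle: Wash bottle with red spout, a bystander, 62 mm across, 183 mm high; origin at its underside
- forceps: Steel forceps lying flat, a bystander, 130 mm long, 9 mm thick; origin at the middle of the underside
There are look-alikes about, which are no part of the job. Leave any black look-alike of the stopper_medium alone.

How it is judged:
By the outcome, as a careful person would: the job done as asked, in the order asked, and still so for the second after the job is handed in, with the robot touching nothing.
It also fails if it takes over 64 s, if anything falls off the work surface, if the arm or the gripper's body presses on something with over 40 N, if the wrist force passes 120 N, or if a joint passes its speed limit or range.

### The arm

A 6-joint arm with a two-finger parallel gripper is mounted at the origin on the work surface; the furniture and walls round the work are solid. World frame = base frame: x ahead of the robot, y to its left, z up, the work surface at z = 0. Lengths are in m, angles in degrees, forces in N, time in s.
With the tool pointing down it reaches from about 0.35 to 0.925 m from the base axis. Payload 6.4 kg.
Tool frame: the origin (TCP) lies midway between the tips of the shut fingers; the grasp point (between the pads) lies 19 mm behind it (grip_point_offset is the distance from the TCP to the grasp point, in m); z points along the fingers, y is the line along which they close (so a half turn about z gives the same grasp; the last joint's range is limited). The gripper opens to 85 mm and grips with 20 to 120 N. Pads are 22 mm wide; open, the fingers measure 114 mm over their backs; the gripper's body (76 mm by 85 mm) begins 54 mm behind the grasp point. The pads swing forward as they close: fully open they stand 13 mm farther back than shut.
Start: joints at [60.957, 14.043, 89.255, -0, 76.702, -9.975], TCP at [0.212, 0.614, 0.231] pointing down, gripper open.
Joint ranges: [-179.41, 179.41], [-58.25, 129.5], [7.25, 145.43], [-54.29, 234.29], [11.92, 165.04], [-157.13, 157.13]. Speed limits (degrees/s): [147.25, 147.25, 180, 180, 180, 180].

### API

Orientations are given as [roll, pitch, yaw] about the fixed x, y, z axes, in that order (R = Rz(yaw) Ry(pitch) Rx(roll)).
In Python, from cell import get_state, read_camera, camera_model, job_done, grip_point_offset gives the robot as it stands.
- The arm moves only by the tool jog_arm, never from a script. Its argument "moves" is one flat list of numbers, 4 for each row, row after row: the shift along the world's x, y, z in units of 30 mm (1.0 is 30 mm), then the turn about the world's z in rad. In form: [tx, ty, tz, roll, tx, ty, tz, roll, ...]. A call has 1 to 20 rows; each row is the pose to reach, as a shift and turn from the pose commanded when the call began; what a row does not reach only later rows make up. A row lasts 1/12 s, in which the tool goes at most 41.7 mm and 7.16 degrees, less where a joint would pass 70% of its speed; a pose out of reach is approached as far as the arm can. A call with a gripper value outside its range is refused whole. "gripper" is the finger opening in mm, from 0 to 85.4, set as the call begins (left out, the last holds). The fingers move at their own pace and stop on an object; "grip_force" is the grip in N (left out, the last holds). Time passes only in rows, so rows that repeat a pose let the fingers close. It gives the time, the measured TCP pose, the force, the opening and the grip force at its end, in the units of the state.
- get_state(): the state, without advancing time (a new reading comes with each control period).
- read_camera(name): name is "scene" or "top" or "wrist"; returns the picture (480x640x3 uint8, red, green, blue); there is no depth.
- camera_model(name): a dict with "mtx" (3x3 intrinsics, pixels), "rvec" (rotation vector, rad) and "tvec" (3), from world to camera coordinates, as OpenCV has them. Camera axes: x right, y down, z forward; pixel columns grow to the right and rows downward; lengths in m; the calibration is good to about 2 mm. A picture is of the moment at which its call begins: read the wrist's pose just before it. camera_model takes no time and is no camera call; for the wrist camera it gives the pose at the moment of the call.
- job_done(): hands the job in; it is judged then, once.
The state is a dict: "clock": time; "joint_positions": joint angles; "qvel": joint speeds; "effort": joint torques, N m; "tcp_pos": TCP position; "tool_rot": TCP orientation; "wrist_force": force on the tool from outside, world axes, zero at the start; "wrist_torque": the same for the moment, N m; "gripper_width": opening from 0.0 (shut) to 1.0 (fully open); "finger_force": force on a finger pad.
Only numpy, scipy, OpenCV 4.12 (cv2) and the standard library are available. Lean on these libraries where they do the work, as an engineer would, in place of code of your own. Each camera call takes 0.05 s, during which the arm holds its last target. There are 200 camera calls.

## Working session

There is one attempt and no reset: what is moved stays moved. The work goes in short steps, Python scripts to look and compute and a tool call to move; the robot and the scene stay as the last step left them, time stands still between calls to the robot, and variables do not carry over. Pictures are saved under pics/ and viewed, at most 10 in all, crops included, and the job is handed in when it is done.

Besides the shell and the picture viewer there is one more tool, called in YAML: its name, and indented under it one key for each argument. jog_arm: Moves the arm, as the interface text tells. Its arguments: {"type":"object","properties":{"moves":{"type":"array","items":{"type":"number"}},"gripper":{"type":"number"},"grip_force":{"type":"number"}},"required":["moves"]}

```bash
mkdir -p pics; ls; python3 - <<'E'
from cell import *
import cv2,numpy as np
s=get_state();print(s)
print(grip_point_offset if not callable(grip_point_offset) else grip_point_offset())
for n in("scene","top"):
    im=read_camera(n);cv2.imwrite(f"pics/{n}0.png",im[:,:,::-1])
    m=camera_model(n);R=cv2.Rodrigues(np.array(m["rvec"],float))[0];print(n,m["mtx"],-R.T@np.array(m["tvec"]).ravel(),R[2])
E
```

```text
pics
{'clock': 0.0, 'joint_positions': array([ 6.09559348e+01,  1.40851015e+01,  8.93243962e+01, -6.27527356e-04,
        7.67016779e+01, -9.97491379e+00]), 'qvel': array([-0.04600418, -0.01783065, -0.08320197, -0.08796995, -0.00528178,
        0.06208141]), 'effort': array([ 1.83481738e-03, -4.29491293e+01, -3.26137340e+01, -2.78077363e-05,
        5.29027922e-03, -1.04299980e-05]), 'tcp_pos': array([0.21208198, 0.61384183, 0.23017418]), 'tool_rot': array([-1.79890399e+02, -1.86562873e-02,  1.60930976e+02]), 'wrist_force': array([-0.3080119 , -0.67461774,  0.19527979]), 'wrist_torque': array([ 0.01750678,  0.05091437, -0.00768655]), 'finger_force': 0.0, 'gripper_width': 1.0027409869984085}
0.0187
scene [[464.80592416   0.         312.67154747]
 [  0.         464.80592416 234.1292444 ]
 [  0.           0.           1.        ]] [ 0.19130962 -0.79407857  0.62342916] [ 0.35391169  0.79398575 -0.49430066]
top [[463.14885007   0.         323.57061928]
 [  0.         463.14885007 233.38165109]
 [  0.           0.           1.        ]] [0.40808026 0.01726195 1.2662372 ] [ 0.13801358  0.0027672  -0.99042647]
```

View pics/scene0.png

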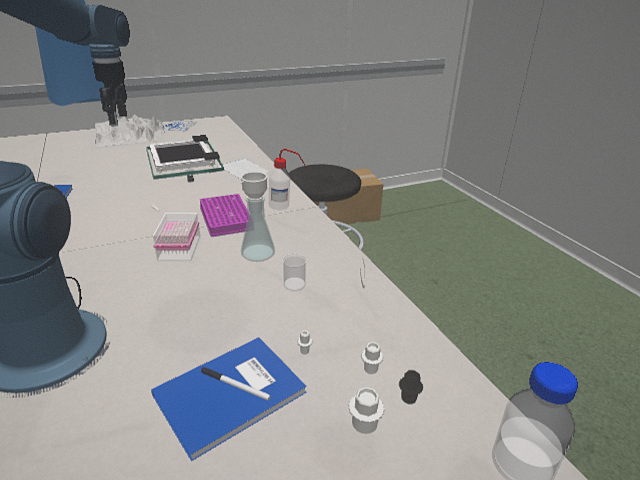

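View pics/top0.png

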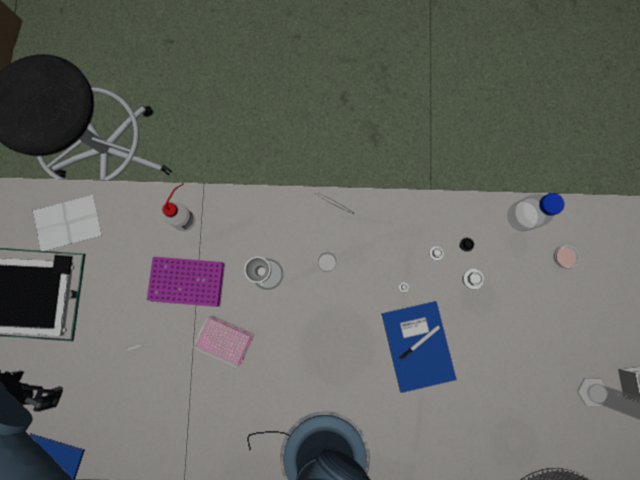

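Candidates for the medium stopper, in top-camera pixels:
- Small white at (404,287)
- Mid white at (437,253)
- Large white at (474,279)
- Black look-alike at (467,244)

I choose (437,253), which is (372,357) in scene. The funnel is at (257,269) and the beaker at (327,262).

```bash
cat > h.py <<'E'
from cell import *
import cv2,numpy as np
def ray(n,uv,z,m=None):
    m=m or camera_model(n);R=cv2.Rodrigues(np.array(m["rvec"],float))[0];t=np.array(m["tvec"],float).ravel()
    c=-R.T@t;d=R.T@np.linalg.inv(m["mtx"])@np.array([uv[0],uv[1],1.]);return (c+d*(z-c[2])/d[2])
def proj(n,P,m=None):
    m=m or camera_model(n);return cv2.projectPoints(np.float64(P).reshape(-1,3),np.float64(m["rvec"]),np.float64(m["tvec"]),np.float64(m["mtx"]),None)[0].reshape(-1,2)
E
python3 - <<'E'
from h import *
for k,uv,z in [("funnel top",(257.5,269.5),.209),("beaker rim",(327.5,262),.069),("small",(404,287),.048),("med",(437,253),.056),("large",(474,279),.064),("black",(467,244),.056)]:
    print(k,ray("top",uv,z).round(4))
for k,uv,z in [("funnel top",(255,180),.209),("beaker rim",(294,261),.069),("med",(373,347),.056),("large",(367,396),.064),("small",(305,333),.048)]:
    print(k,ray("scene",uv,z).round(4))
t=cv2.imread("pics/top0.png");s=cv2.imread("pics/scene0.png")
a=cv2.resize(t[230:310,385:495],(550,400)[:2] if 0 else (400,291),interpolation=cv2.INTER_CUBIC)
b=cv2.resize(t[235:308,240:340],(400,291),interpolation=cv2.INTER_CUBIC)
c=cv2.resize(s[320:440,290:455],(400,291),interpolation=cv2.INTER_CUBIC)
d=cv2.resize(s[160:305,220:420],(400,291),interpolation=cv2.INTER_CUBIC)
cv2.imwrite("pics/crop.png",np.vstack([np.hstack([a,b]),np.hstack([c,d])]))
E
```

```text
funnel top [0.4678 0.1683 0.209 ]
beaker rim [0.5005 0.0082 0.069 ]
small [ 0.4426 -0.1937  0.048 ]
med [ 0.5336 -0.2784  0.056 ]
large [ 0.4681 -0.3718  0.064 ]
black [ 0.5597 -0.3574  0.056 ]
funnel top [0.4657 0.1468 0.209 ]
beaker rim [0.5029 0.0027 0.069 ]
med [ 0.5368 -0.2851  0.056 ]
large [ 0.4705 -0.3807  0.064 ]
small [ 0.445  -0.1987  0.048 ]
```

View pics/crop.png

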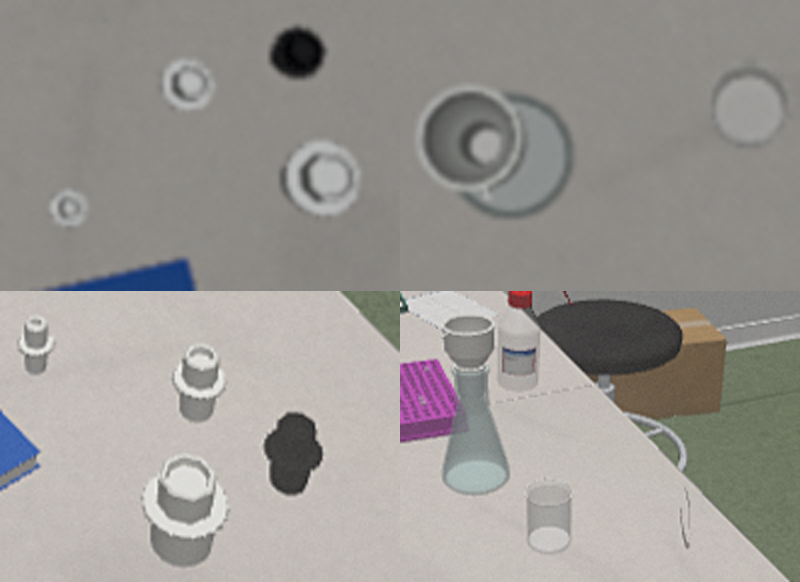

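The crop shows the mid white stopper at (437,253) between the small and large ones, with the black copy beside it. The funnel rim is centred at about (257.4,269.6) in top and the beaker at (327.5,262). The choice stands, so I'll move above the funnel.

jog_arm:
  moves: [0,0,2.3,0,1,-1.8,2.3,0,8.5,-15,2.3,0,8.5,-15,2.3,0,8.5,-15,2.3,0,8.5,-15,2.3,0,8.5,-15,2.3,0,8.5,-15,2.3,0,8.5,-15,2.3,0,8.5,-15,2.3,0,8.5,-15,2.3,0,8.5,-15,2.3,0,8.5,-15,2.3,0,8.5,-15,2.3,0,8.5,-15,2.3,0,8.5,-15,2.3,0,8.5,-15,2.3,0,8.5,-15,2.3,0]
  gripper: 85

```text
clock: 1.6
tcp_pos: [0.4667, 0.1653, 0.3001]
tool_rot: [-180.0, -0.0, 161.0]
wrist_force: [0.3, 0.5, -0.1]
gripper_width: 0.995
finger_force: 0.0
```

```bash
python3 - <<'E'
from h import *
s=get_state();print(s["clock"],s["tcp_pos"],s["tool_rot"],s["wrist_force"])
m=camera_model("wrist");im=read_camera("wrist");w=im[:,:,::-1].copy()
print("cam",ray("wrist",(320,240),.2,m),-cv2.Rodrigues(m["rvec"])[0].T@np.ravel(m["tvec"]))
P=proj("wrist",[[.467,.16,.209],s["tcp_pos"]],m);print(P)
print("base top z0",ray("top",(268,273.9),0),"funnel",ray("top",(257.3,269.6),.209),ray("scene",(254.5,177.5),.209))
cv2.imwrite("pics/w1.png",w);np.savez("w1.npz",**{k:np.array(v) for k,v in m.items()})
E
```

```text
1.6 [0.4667022  0.16533575 0.30006078] [-1.79998815e+02 -3.28718640e-02  1.61027354e+02] [ 0.3087648   0.46960795 -0.07308119]
cam [0.4618657  0.16421341 0.2       ] [0.39415861 0.1906383  0.44126949]
[[316.28243819 253.29262369]
 [323.68624278 319.34190884]]
base top z0 [0.46853249 0.16897139 0.        ] funnel [0.46760251 0.16875707 0.209     ] [0.46902458 0.16107184 0.209     ]
```

View pics/w1.png

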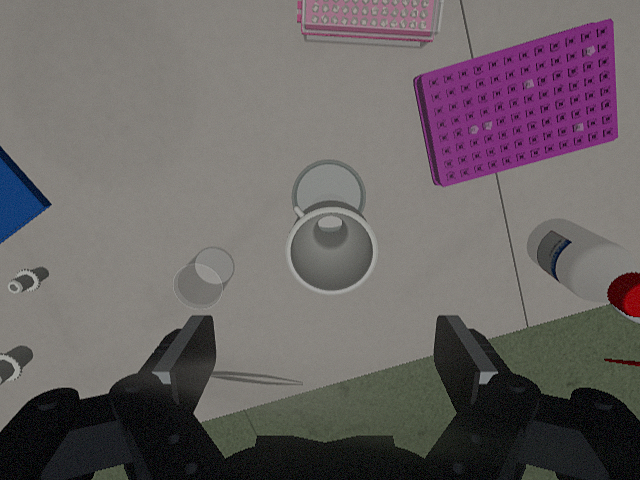

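The wrist view shows the funnel rim at (332,250), r≈45, the beaker rim at (199,283) and the beaker base at (214,265), with the fingers left and right of the funnel.

```bash
python3 - <<'E'
from h import *
m=dict(np.load("w1.npz"))
print("funnel",ray("w",(332,250),.209,m),"px r->",np.linalg.norm(ray("w",(377,250),.209,m)-ray("w",(287,250),.209,m)))
print("flask base",ray("w",(329,196),0.0,m),ray("w",(329,196),0.004,m))
print("beaker rim",ray("w",(199,283),.069,m),"base",ray("w",(214,265),0.003,m))
E
```

```text
funnel [0.46817622 0.17028045 0.209     ] px r-> 0.05777276851336309
flask base [0.47077858 0.16985539 0.        ] [0.47008403 0.17004378 0.004     ]
beaker rim [0.50185387 0.01318217 0.069     ] base [0.50509881 0.00915556 0.003     ]
```

jog_arm:
  moves: [0.08,0.14,0,0,0.08,0.14,-1,0,0.08,0.14,-2,0,0.08,0.14,-3,0,0.08,0.14,-3.6,0,0.08,0.14,-4.0,0,0.08,0.14,-4.3,0,0.08,0.14,-4.3,0,0.08,0.14,-4.3,0]

```text
clock: 2.4
tcp_pos: [0.4702, 0.1689, 0.172]
tool_rot: [180.0, 0.1, 161.0]
wrist_force: [0.1, 0.9, 0.5]
gripper_width: 0.999
finger_force: 0.0
```

jog_arm:
  moves: [0,0,0,0,0,0,0,0,0,0,0,0,0,0,0,0,0,0,0,0,0,0,0,0,0,0,0,0,0,0,0,0,0,0,0,0,0,0,0,0,0,0,0,0,0,0,0,0]
  gripper: 45
  grip_force: 30

```text
clock: 3.4
tcp_pos: [0.4708, 0.1686, 0.173]
tool_rot: [179.9, 0.2, 160.9]
wrist_force: [-1.0, -0.3, 6.3]
gripper_width: 0.683
finger_force: 32.5
```

```bash
python3 - <<'E'
from h import *
s=get_state();print(s["clock"],s["tcp_pos"],s["wrist_force"],s["gripper_width"],s["finger_force"])
im=read_camera("wrist");cv2.imwrite("pics/w2.png",im[:,:,::-1])
E
```

```text
3.4 [0.47082679 0.16863161 0.1730191 ] [-0.98777462 -0.2512313   6.2526638 ] 0.6831769461148999 32.49444697983563
```

View pics/w2.png

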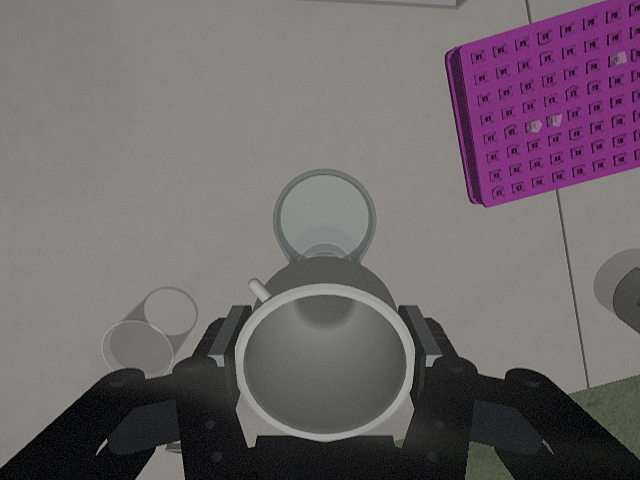

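Funnel gripped at 58 mm. I'll lift it straight out.

jog_arm:
  moves: [0,0,0.1,0,0,0,0.3,0,0,0,0.6,0,0,0,0.9,0,0,0,1.2,0,0,0,1.5,0,0,0,2,0,0,0,2.5,0,0,0,3,0,0,0,3,0,0,0,3,0]

```text
clock: 4.37
tcp_pos: [0.4703, 0.1686, 0.2624]
tool_rot: [179.9, 0.1, 160.9]
wrist_force: [-1.1, -0.5, -1.9]
gripper_width: 0.683
finger_force: 32.4
```

```bash
python3 - <<'E'
from h import *
s=get_state();print(s["clock"],s["tcp_pos"],s["wrist_force"],s["gripper_width"],s["finger_force"])
im=read_camera("scene")[:,:,::-1];t=read_camera("top")[:,:,::-1]
a=cv2.resize(im[110:310,200:400],(400,400),interpolation=cv2.INTER_CUBIC)
b=cv2.resize(t[215:315,230:330],(400,400),interpolation=cv2.INTER_CUBIC)
cv2.imwrite("pics/lift.png",np.hstack([a,b]))
E
```

```text
4.3667 [0.47025746 0.16862374 0.26239767] [-1.07201839 -0.46356639 -1.94859385] 0.6834152954066117 32.43141554296017
```

View pics/lift.png

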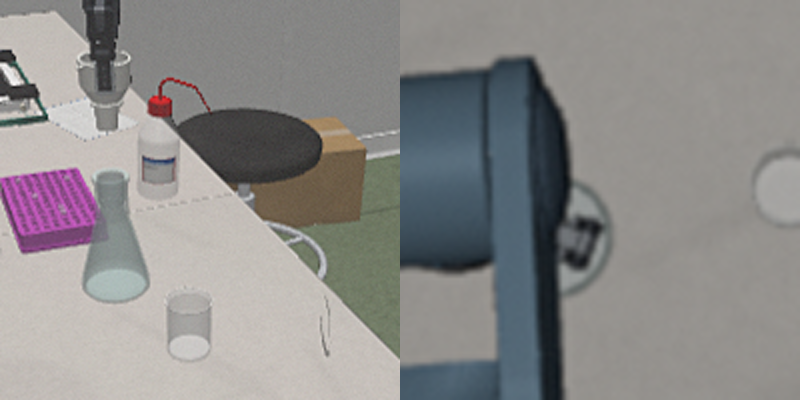

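The funnel hangs straight in the gripper and the flask still stands, its mouth at about (256,198) in scene. Next I carry the funnel over the beaker.

jog_arm:
  moves: [0.2,-1,0,0,0.4,-2,0,0,0.6,-3,0,0,0.8,-4,0,0,1,-5,0,0,1.07,-5.3,0,0,1.07,-5.3,-1,0,1.07,-5.3,-2,0,1.07,-5.3,-3,0,1.07,-5.3,-3.6,0,1.07,-5.3,-3.6,0,1.07,-5.3,-3.6,0]

```text
clock: 5.47
tcp_pos: [0.5007, 0.0101, 0.1519]
tool_rot: [-180.0, -0.2, 160.9]
wrist_force: [0.5, -0.1, -2.1]
gripper_width: 0.687
finger_force: 32.8
```

```bash
python3 - <<'E'
from h import *
s=get_state();print(s["clock"],s["tcp_pos"],s["wrist_force"],s["gripper_width"],s["finger_force"])
m=camera_model("wrist");w=read_camera("wrist")[:,:,::-1];im=read_camera("scene")[:,:,::-1]
np.savez("w3.npz",**{k:np.array(v) for k,v in m.items()})
cv2.imwrite("pics/sc3.png",im)
a=cv2.resize(im[175:325,195:395],(400,300),interpolation=cv2.INTER_CUBIC)
b=cv2.resize(w,(400,300))
cv2.imwrite("pics/over.png",np.hstack([a,b]))
E
```

```text
5.4667 [0.50071918 0.01010747 0.15192034] [ 0.4529351  -0.09451242 -2.08602034] 0.6870270572150505 32.75143872946501
```

View pics/over.png

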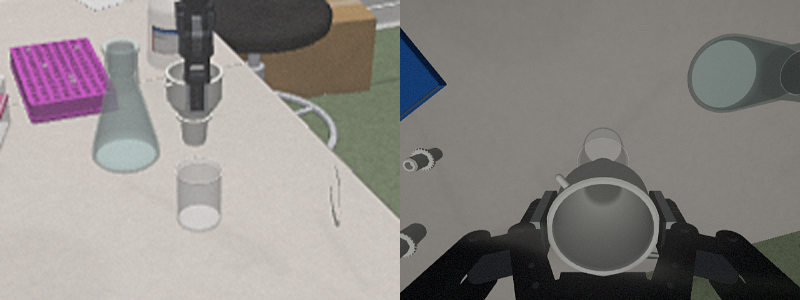

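```bash
python3 - <<'E'
from h import *
m=dict(np.load("w3.npz"))
print("beaker base",ray("w",(325,234),0.003,m),"bead",ray("w",(325,363),.188,m))
print("scene: funnel end at beaker?",ray("scene",(195+194/2,175+139/2),.104),"rim",ray("scene",(195+198/2,175+170/2),.069),"base",ray("scene",(195+199/2,175+216/2),.003))
E
```

```text
beaker base [0.50577578 0.00908439 0.003     ] bead [0.49729059 0.01181848 0.188     ]
scene: funnel end at beaker? [0.50334664 0.01522966 0.104     ] rim [0.50439865 0.00642304 0.069     ] base [0.50736817 0.01154943 0.003     ]
```

Wrist and scene agree the beaker is about 4 mm farther in x than the funnel. I'll shift by that and lower to just above the seat.

jog_arm:
  moves: [0.13,0,0,0,0.13,0,-0.8,0,0.13,0,-1.4,0,0.13,0,-1.9,0,0.13,0,-2.2,0,0.13,0,-2.4,0,0.13,0,-2.55,0,0.13,0,-2.55,0,0.13,0,-2.55,0]

```text
clock: 6.32
tcp_pos: [0.5064, 0.0094, 0.0775]
tool_rot: [180.0, 0.1, 160.9]
wrist_force: [0.5, 0.3, -0.6]
gripper_width: 0.686
finger_force: 32.7
```

jog_arm:
  moves: [0,0,-0.05,0,0,0,-0.1,0,0,0,-0.15,0,0,0,-0.15,0,0,0,-0.15,0]

```text
clock: 6.73
tcp_pos: [0.5058, 0.0095, 0.0724]
tool_rot: [180.0, 0.0, 160.9]
wrist_force: [0.0, 0.3, -0.3]
gripper_width: 0.686
finger_force: 32.8
```

jog_arm:
  moves: [0,0,-0.03,0,0,0,-0.06,0,0,0,-0.06,0,0,0,-0.06,0]

```text
clock: 7.07
tcp_pos: [0.5059, 0.0095, 0.0706]
tool_rot: [180.0, 0.0, 160.9]
wrist_force: [-0.0, -0.4, 0.2]
gripper_width: 0.685
finger_force: 32.9
```

```bash
python3 - <<'E'
from h import *
s=get_state();print(s["clock"],s["tcp_pos"],s["wrist_force"],s["gripper_width"],s["finger_force"])
im=read_camera("scene")[:,:,::-1]
cv2.imwrite("pics/seat.png",cv2.resize(im[180:310,220:360],(560,520),interpolation=cv2.INTER_CUBIC))
E
```

```text
7.0667 [0.50587999 0.00950606 0.07058594] [-0.0358485  -0.3844492   0.23875485] 0.6847442884979706 32.86549061536789
```

View pics/seat.png

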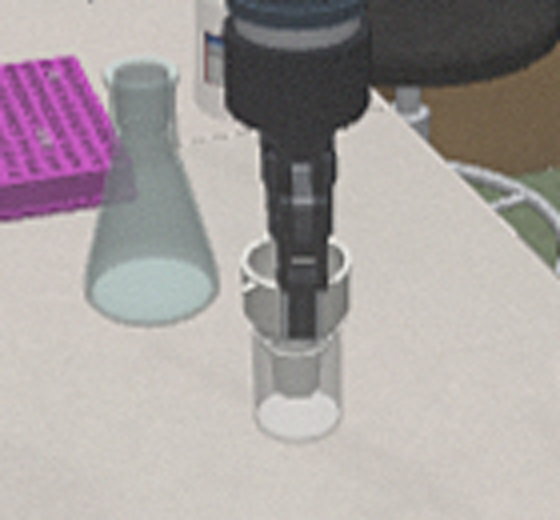

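The neck is inside the beaker and the cone is at or just above the rim; the flask mouth is at crop (141,73). I'll ease down 1 mm and open.

jog_arm:
  moves: [0,0,-0.04,0,0,0,-0.04,0,0,0,-0.04,0]

```text
clock: 7.37
tcp_pos: [0.5065, 0.0092, 0.0701]
tool_rot: [-180.0, 0.1, 160.9]
wrist_force: [-0.1, -1.0, 4.4]
gripper_width: 0.683
finger_force: 33.2
```

jog_arm:
  moves: [0,0,0,0,0,0,0,0,0,0,0,0,0,0,0,0]
  gripper: 64

```text
clock: 7.7
tcp_pos: [0.5053, 0.0097, 0.0688]
tool_rot: [-180.0, -0.1, 160.9]
wrist_force: [0.7, -0.2, 0.9]
gripper_width: 0.746
finger_force: 0.0
```

jog_arm:
  moves: [0,0,0,0,0,0,0,0,0,0,0,0,0,0,0,0,0,0,0,0,0,0,0.3,0,0,0,0.8,0,0,0,1.8,0,0,0,2.8,0,0,0,4,0,0,0,5,0,0,0,5,0]
  gripper: 85

```text
clock: 8.7
tcp_pos: [0.5096, 0.0089, 0.2277]
tool_rot: [179.9, 0.8, 160.9]
wrist_force: [0.4, 0.1, 0.8]
gripper_width: 0.995
finger_force: 0.0
```

```bash
python3 - <<'E'
from h import *
s=get_state();print(s["clock"],s["tcp_pos"],s["wrist_force"],s["gripper_width"],s["finger_force"])
im=read_camera("scene")[:,:,::-1];w=read_camera("wrist")[:,:,::-1];cv2.imwrite("pics/sc4.png",im)
a=cv2.resize(im[180:310,220:360],(420,390),interpolation=cv2.INTER_CUBIC)
cv2.imwrite("pics/rel.png",np.hstack([a,cv2.resize(w,(380,390))]))
E
```

```text
8.7 [0.50959627 0.00885314 0.2276516 ] [0.37670646 0.05051674 0.81794437] 0.9951958517491142 0.0
```

View pics/rel.png

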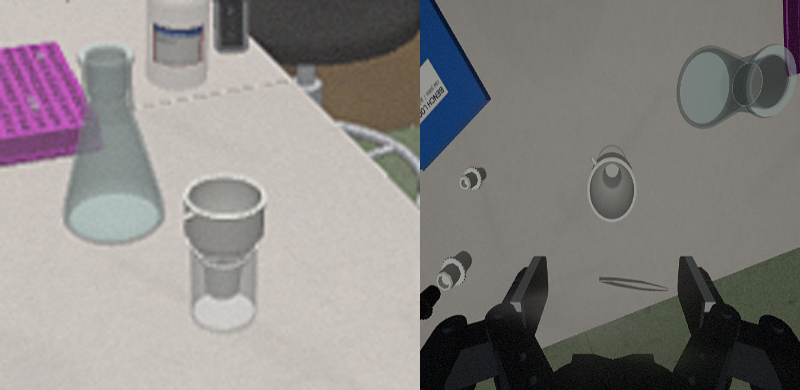

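The funnel stands upright in the beaker and the flask is untouched. The medium stopper is at about (470,180) in the wrist half. I'll move over it with the fingers partly open.

jog_arm:
  moves: [0.1,-1,0,0,0.3,-2.3,0,0,0.4,-3.6,0,0,0.55,-4.9,0,0,0.7,-6.2,-0.3,0,0.8,-7.5,-0.6,0,0.9,-8.8,-1,0,1,-9.7,-1.6,0,1,-9.7,-1.6,0,1,-9.7,-1.6,0,1,-9.7,-1.6,0]
  gripper: 54

```text
clock: 9.72
tcp_pos: [0.5351, -0.2806, 0.1701]
tool_rot: [179.9, -0.1, 160.9]
wrist_force: [0.1, 0.4, 0.6]
gripper_width: 0.632
finger_force: 0.0
```

```bash
python3 - <<'E'
from h import *
s=get_state();print(s["clock"],s["tcp_pos"],s["tool_rot"],s["gripper_width"])
m=camera_model("wrist");w=read_camera("wrist")[:,:,::-1]
np.savez("w5.npz",**{k:np.array(v) for k,v in m.items()});cv2.imwrite("pics/w5.png",w)
sc=cv2.imread("pics/sc4.png")
cr=cv2.resize(sc[180:310,220:360],(420,390),interpolation=cv2.INTER_CUBIC)
p=proj("w",[[.535,-.281,.056],[.535,-.281,.034],[.535,-.281,0]],m);print(p)
u,v=p[0].astype(int)
c=w[max(v-75,0):v+75,max(u-100,0):u+100];print(u,v,c.shape)
cv2.imwrite("pics/w5c.png",cv2.resize(c,None,fx=4,fy=4,interpolation=cv2.INTER_CUBIC))
g=cv2.cvtColor(c,cv2.COLOR_BGR2GRAY)
for sub in g[::8,::8]: print(' '.join(f"{x:3d}" for x in sub))
print("mouth scene",ray("scene",(220+105/3,180+53/3),.155))
E
```

```text
9.7167 [ 0.53512747 -0.28057032  0.17010495] [ 1.79936061e+02 -1.34645865e-01  1.60931470e+02] 0.6324370741064044
[[323.16159395 240.29414477]
 [323.22389245 231.92501224]
 [323.30410938 221.14873104]]
323 240 (150, 200, 3)
131 132 135 130 134 132 127 131 132 130 129 133 133 129 129 129 132 132 127 126 130 127 128 125 128
128 131 132 128 131 131 130 132 130 131 131 133 128 132 133 132 133 131 126 128 128 131 129 129 131
130 131 132 128 131 130 131 134 129 133 130 129 130 134 128 131 127 132 134 129 130 128 129 127 128
132 130 131 133 131 132 131 129 130 127 133 135 133 127 129 129 129 132 129 131 133 131 125 129 133
134 129 132 134 131 129 133 129 136 130 132 131 132 131 132 130 125 129 132 132 133 127 126 126 132
129 133 132 130 127 129 131 129 134 130 131 132 132 134 129 134 132 134 127 130 131 129 126 126 128
132 130 131 131 131 131 130 131 129 132 133  90 162 148 132 130 132 131 131 133 130 126 126 127 127
131 130 129 130 130 133 130 131 129 130 161 165  99 114 155 143 132 132 129 129 131 131 127 131 132
134 134 134 133 133 129 127 129 130 130 159 121 138 136  76 159 131 130 132 
[... 370 characters left out ...]
9 133 131 131 135 130 131 128 133 133 130 131 125 130
129 127 111 104 130 132 127 131 132 130 130 129 135 125 131 129 133 129 129 129 125 129 129 132 129
 41  49  49  54  32 130 133 132 132 129 133 130 133 128 131 132 131 131 129 129 126 125 128 130 129
 46  39  34  52  40 128 131 127 132 129 132 130 134 134 135 127 131 129 132 128 128 130 129 129 131
 37  39  44  42  46 131 127 133 132 134 128 133 130 130 130 130 129 130 128 127 129 125 130 127 128
 41  40  37  42  48 131 129 133 130 130 129 131 129 130 131 129 132 129 134 128 129 131 127 130 126
 43  37  60  61  49 130 130 126 128 134 129 130 127 130 126 134 132 128 132 128 132 124  48  68 131
mouth scene [0.46989898 0.16821848 0.155     ]
```

View pics/w5c.png

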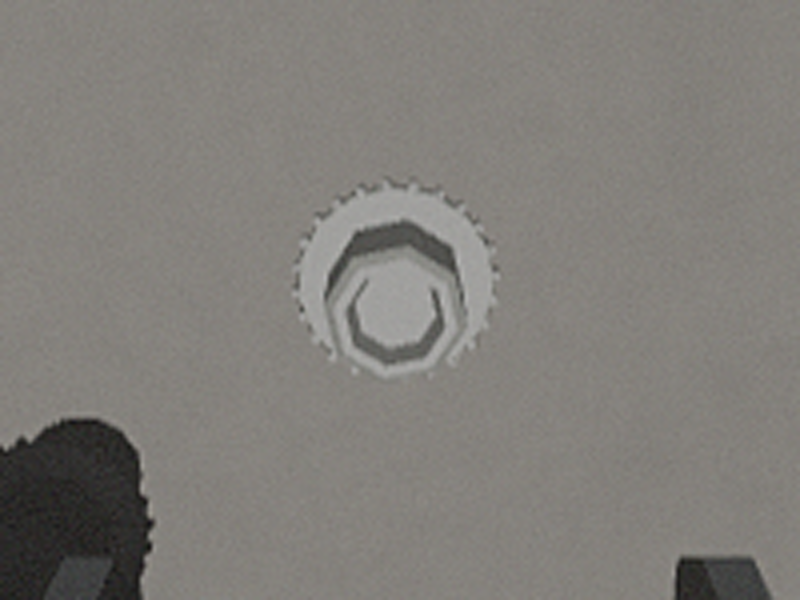

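The crop shows the white medium stopper centred at about (322,243), with black only at lower left. The grip's corners lie roughly 7° off the image axes, so I'll fit the angle numerically.

```bash
python3 - <<'E'
from h import *
from scipy.ndimage import map_coordinates
from scipy.optimize import minimize
m=dict(np.load("w5.npz"));g=cv2.cvtColor(cv2.imread("pics/w5.png"),cv2.COLOR_BGR2GRAY).astype(np.float32)
g=cv2.GaussianBlur(g,(0,0),.8);G=np.hypot(cv2.Sobel(g,5,1,0),cv2.Sobel(g,5,0,1))
th=np.arange(0,360,3.)
def S(x,y,a):
    f=((th-a+22.5)%45)-22.5; r=.012/np.cos(np.radians(f)); t=np.radians(th)
    P=np.c_[x+r*np.cos(t),y+r*np.sin(t)]
    top=np.c_[P,np.full(len(t),.056)];bot=np.c_[P,np.full(len(t),.034)]
    col=np.c_[x+.019*np.cos(t),y+.019*np.sin(t),np.full(len(t),.034)]
    b=proj("w",bot,m);tp=proj("w",top,m); far=b[:,1]<np.median(b[:,1])-4
    q=np.vstack([tp,b[far],proj("w",col,m)])
    return map_coordinates(G,[q[:,1],q[:,0]],order=1).mean()
best=sorted(((S(x,y,a),x,y,a) for x in np.arange(.525,.546,.001) for y in np.arange(-.292,-.270,.001) for a in np.arange(0,45,3)),reverse=True)[:6]
for b in best: print(np.round(b,4))
for a in range(0,45,3): print(a,round(max(S(best[0][1]+dx,best[0][2]+dy,a) for dx in(-.0005,0,.0005) for dy in(-.0005,0,.0005)),1),end="; ")
E
```

```text
[94.1412  0.537  -0.283  39.    ]
[94.0814  0.537  -0.283  36.    ]
[93.5827  0.537  -0.283  42.    ]
[93.2236  0.537  -0.283  33.    ]
[92.2053  0.537  -0.283   0.    ]
[91.6828  0.537  -0.283  30.    ]
0 95.2; 3 94.0; 6 92.7; 9 91.7; 12 90.8; 15 90.1; 18 89.9; 21 90.1; 24 91.3; 27 92.5; 30 94.0; 33 95.5; 36 96.3; 39 96.6; 42 96.1;
```

jog_arm:
  moves: [0.06,-0.08,0,0.12,0.06,-0.08,-0.8,0.24,0.06,-0.08,-1.8,0.24,0.06,-0.08,-2.8,0.24,0.06,-0.08,-3.4,0.24,0.06,-0.08,-3.9,0.24,0.06,-0.08,-4.2,0.24,0.06,-0.08,-4.4,0.24,0.06,-0.08,-4.4,0.24,0.06,-0.08,-4.4,0.24]

```text
clock: 10.6
tcp_pos: [0.5382, -0.2838, 0.0403]
tool_rot: [-180.0, 0.1, 174.7]
wrist_force: [-0.3, -0.0, -0.2]
gripper_width: 0.627
finger_force: 0.0
```

jog_arm:
  moves: [0,0,0,0,0,0,0,0,0,0,0,0,0,0,0,0,0,0,0,0,0,0,0,0,0,0,0,0,0,0,0,0,0,0,0,0,0,0,0,0,0,0,0,0,0,0,0,0]
  gripper: 12
  grip_force: 30

```text
clock: 11.6
tcp_pos: [0.5383, -0.2844, 0.0405]
tool_rot: [-179.9, 0.1, 174.7]
wrist_force: [0.0, 0.5, 6.3]
gripper_width: 0.269
finger_force: 30.9
```

Gripped across the flats at 23 mm. I'll lift it and refine the flask mouth from stored and new pictures.

jog_arm:
  moves: [0,0,0.2,0,0,0,0.6,0,0,0,1.5,0,0,0,2.7,0,0,0,3.9,0,0,0,5.1,0,-0.2,1.3,6.3,0,-0.4,2.6,6.8,0,-0.4,2.6,6.8,0,-0.4,2.6,6.8,0]

```text
clock: 12.43
tcp_pos: [0.5261, -0.2042, 0.2462]
tool_rot: [-179.9, 0.2, 174.9]
wrist_force: [-0.2, -0.6, 0.0]
gripper_width: 0.267
finger_force: 30.2
```

```bash
python3 - <<'E'
from h import *
from scipy.ndimage import map_coordinates
s=get_state();print(s["clock"],s["tcp_pos"],s["tool_rot"],s["gripper_width"],s["wrist_force"])
wm=camera_model("wrist");w=read_camera("wrist")[:,:,::-1];t=read_camera("top")[:,:,::-1];sc=read_camera("scene")[:,:,::-1]
cv2.imwrite("pics/w6.png",w);cv2.imwrite("pics/t6.png",t);cv2.imwrite("pics/s6.png",sc);np.savez("w6.npz",**{k:np.array(v) for k,v in wm.items()})
def grad(im):
    g=cv2.GaussianBlur(cv2.cvtColor(np.ascontiguousarray(im),cv2.COLOR_BGR2GRAY).astype(np.float32),(0,0),.8);return np.hypot(cv2.Sobel(g,5,1,0),cv2.Sobel(g,5,0,1))
th=np.radians(np.arange(0,360,4))
def circ(n,m,G,c,r):
    P=np.c_[c[0]+r*np.cos(th),c[1]+r*np.sin(th),np.full(len(th),c[2])];q=proj(n,P,m)
    return map_coordinates(G,[q[:,1],q[:,0]],order=1).mean()
def fit(n,m,im,x0,y0,cs,R=.010):
    G=grad(im);L=[]
    for x in np.arange(x0-R,x0+R+1e-6,.001):
        for y in np.arange(y0-R,y0+R+1e-6,.001):
            L.append((sum(circ(n,m,G,(x,y,z),r) for z,r in cs),x,y))
    L.sort(reverse=True);return np.round(L[:4],4)
for n,im in(("top",t),("scene",sc)):
    m=camera_model(n)
    print(n,"mouth",fit(n,m,im,.469,.169,[(.153,.0225)]),"base",fit(n,m,im,.469,.169,[(.003,.0425)]),sep="\n")
T=s["tcp_pos"]
print("collar",T,fit("w",wm,w,T[0],T[1],[(T[2]-.003,.019)],.008),fit("w",wm,w,T[0],T[1],[(T[2]-.007,.019)],.008),sep="\n")
E
```

```text
12.4333 [ 0.52610617 -0.20416056  0.24619747] [-179.88801726    0.22979366  174.85171892] 0.2667753063277142 [-0.17719152 -0.60196026  0.01012658]
top
mouth
[[61.5524  0.477   0.159 ]
 [61.2706  0.477   0.161 ]
 [61.2492  0.477   0.16  ]
 [60.8538  0.478   0.159 ]]
base
[[87.7226  0.469   0.17  ]
 [86.7601  0.468   0.17  ]
 [84.9105  0.469   0.169 ]
 [84.5786  0.469   0.171 ]]
scene
mouth
[[108.267    0.467    0.16  ]
 [107.919    0.468    0.16  ]
 [107.8968   0.467    0.161 ]
 [107.848    0.468    0.161 ]]
base
[[102.8509   0.47     0.169 ]
 [101.7434   0.47     0.168 ]
 [101.7078   0.47     0.17  ]
 [101.4877   0.471    0.169 ]]
collar
[ 0.52610617 -0.20416056  0.24619747]
[[86.5678  0.5301 -0.2012]
 [85.5093  0.5241 -0.2032]
 [82.7669  0.5301 -0.2072]
 [80.2192  0.5241 -0.2042]]
[[82.1259  0.5251 -0.2032]
 [80.9089  0.5321 -0.2012]
 [77.9602  0.5301 -0.1992]
 [77.5919  0.5251 -0.2042]]
```

The base fits agree on the flask at (0.469, 0.1695), and the collar sits about 1.5 mm toward −x of the TCP. I'll carry the stopper over the mouth.

jog_arm:
  moves: [-0.2,1.3,0,0,-0.4,2.6,0,0,-0.58,3.9,0,0,-0.77,5.2,0,0,-0.97,6.5,0,0,-1.16,7.8,0,0,-1.35,9.1,0,0,-1.55,10.4,0,0,-1.7,11.5,0,0,-1.8,12.1,0,0,-1.85,12.44,0,0,-1.85,12.44,-0.5,0,-1.85,12.44,-1,0,-1.85,12.44,-1.4,0,-1.85,12.44,-1.4,0,-1.85,12.44,-1.4,0,-1.85,12.44,-1.4,0]

```text
clock: 14.0
tcp_pos: [0.4707, 0.1668, 0.2017]
tool_rot: [180.0, 0.0, 174.6]
wrist_force: [0.3, 0.3, 0.0]
gripper_width: 0.267
finger_force: 30.2
```

```bash
python3 - <<'E'
from h import *
import time
P=[]
for i in range(3):
    s=get_state();P.append(s["tcp_pos"]);sc=read_camera("scene")
P=np.array(P);print(P.mean(0),s["wrist_force"],s["tool_rot"],s["gripper_width"])
cv2.imwrite("pics/s7.png",sc[:,:,::-1]);g=cv2.cvtColor(sc,cv2.COLOR_RGB2GRAY)
T=P.mean(0)
print(proj("scene",[[.469,.1695,.155],[.469,.1695,.17],[.469,.1695,.185]]))
S=sc.max(2).astype(int)-sc.min(2)
for r in range(168,204,2): print(r,' '.join(f"{x:3d}" for x in g[r,236:276]))
E
```

```text
[0.47077535 0.16693006 0.20202991] [ 0.62272359 -0.2075739   0.1016022 ] [1.79983146e+02 9.78279542e-02 1.74647563e+02] 0.26940124870147536
[[254.46997732 197.5106677 ]
 [254.17579558 191.68869477]
 [253.87757479 185.78678735]]
168 213 211 212 210 210 208 207 208 207 209 212 229 122  52  55 113 121  69  56  56  54  55  55  57 112 214 216 197 195 190 193 190 194 193 196 191 195 190 198 176
170 209 209 212 210 211 215 210 213 208 213 209 216 146  64  51 104 120  67  57  59  80  65  56  60  94 214 217 210 212 210 209 196 199 192 192 194 192 189 188 193
172 206 207 208 210 208 208 210 210 208 210 210 218 172 141 124 104 112  68  58  63  60  55  59  48  95 212 213 212 211 213 205 206 176 190 195 186 187 188 193 192
174 212 212 209 206 206 208 210 209 210 211 208 210 215 190 225 124 110  80  58  59  59  61  57  57  95 200 208 179 183 188 189 191 191 191 184 188 188 190 192 189
176 200 196 211 217 212 211 213 211 210 210 211 211 222 134 121  86 106  77  57  55  83  61  55  50  99 169 196 195 192 197 191 191 195 182 190 188 191 190 193 191
178 195 196 150 199 192 210 212 211 210 212 186 202 
[... 1379 characters left out ...]
 195 194 197 186 167 172 112 134 137 128 131
196 102 106 117 119 181 199 198 194 193 192 197 199 197 187 160 139 135 131 135 134 131 129 125 144 157 183 198 200 193 192 196 195 191 171 173 113 136 145 144 142
198 101 105 113 118 121 183 198 196 198 182 196 208 165 132 125 133 135 139 138 139 137 139 137 133 131 125 183 199 176 193 197 201 191 169 173 111 133 141 145 144
200 133 106 101 114 118 117 181 196 200 178 150 177 146 134 138 138 137 143 142 144 144 143 146 146 143 132 138 148 156 189 197 196 178 167 173 135 130 139 134 132
202 118 132 106 103  93 123 121 182 199 199 179 152 124 118 126 134 132 134 133 136 131 132 132 128 125 117 125 126 195 201 194 197 178 164 171 172 176 176 175 178
```

The plug sits at columns 249–260 (centre 254.4) and the mouth axis is at 254.4, so they are aligned across the view. The TCP is 2 mm short in y; I'll correct that and lower gently.

jog_arm:
  moves: [0,0.07,0,0,0,0.07,-0.1,0,0,0.07,-0.2,0,0,0.07,-0.3,0,0,0.07,-0.4,0,0,0.07,-0.5,0,0,0.07,-0.5,0,0,0.07,-0.5,0]

```text
clock: 14.82
tcp_pos: [0.4699, 0.1694, 0.186]
tool_rot: [-180.0, -0.0, 174.7]
wrist_force: [-0.0, 0.3, -0.5]
gripper_width: 0.272
finger_force: 30.2
```

jog_arm:
  moves: [0,0,-0.1,0,0,0,-0.2,0,0,0,-0.3,0,0,0,-0.4,0,0,0,-0.4,0]

```text
clock: 15.23
tcp_pos: [0.4695, 0.1694, 0.1734]
tool_rot: [-180.0, -0.1, 174.7]
wrist_force: [0.5, -0.1, -0.7]
gripper_width: 0.269
finger_force: 30.2
```

jog_arm:
  moves: [0,0,-0.06,0,0,0,-0.12,0,0,0,-0.18,0,0,0,-0.18,0,0,0,-0.18,0]

```text
clock: 15.65
tcp_pos: [0.47, 0.1694, 0.1688]
tool_rot: [-180.0, -0.0, 174.7]
wrist_force: [-0.4, 0.1, -0.7]
gripper_width: 0.268
finger_force: 30.2
```

jog_arm:
  moves: [0,0,-0.03,0,0,0,-0.06,0,0,0,-0.06,0,0,0,-0.06,0]

```text
clock: 15.98
tcp_pos: [0.47, 0.1694, 0.167]
tool_rot: [-180.0, -0.0, 174.7]
wrist_force: [0.6, 0.6, -0.3]
gripper_width: 0.27
finger_force: 30.2
```

jog_arm:
  moves: [0,0,-0.03,0,0,0,-0.06,0,0,0,-0.08,0,0,0,-0.08,0]

```text
clock: 16.32
tcp_pos: [0.4704, 0.1695, 0.1657]
tool_rot: [-180.0, 0.0, 174.7]
wrist_force: [-2.2, 0.5, 5.2]
gripper_width: 0.273
finger_force: 30.8
```

Contact comes at 0.1657, matching the expected home height of about 0.1655. I'll nudge down slightly, release and retreat upward.

jog_arm:
  moves: [0,0,-0.03,0,0,0,-0.03,0,0,0,-0.03,0]

```text
clock: 16.57
tcp_pos: [0.4709, 0.1695, 0.1657]
tool_rot: [-180.0, 0.1, 174.7]
wrist_force: [-3.8, 0.2, 8.8]
gripper_width: 0.268
finger_force: 31.1
```

jog_arm:
  moves: [0,0,0,0,0,0,0,0,0,0,0,0,0,0,0,0,0,0,0,0,0,0,0,0,0,0,0.3,0,0,0,0.8,0,0,0,1.6,0,0,0,2.6,0,0,0,3.8,0,0,0,5,0,-1,1,5,0,-2,2,5,0,-3,3,5,0,-3,3,5,0,-3,3,5,0]
  gripper: 50

```text
clock: 17.98
tcp_pos: [0.3788, 0.2607, 0.3147]
tool_rot: [180.0, 0.1, 174.9]
wrist_force: [-0.3, -0.7, 0.1]
gripper_width: 0.585
finger_force: 0.0
```

```bash
python3 - <<'E'
from h import *
s=get_state();print(s["clock"],s["tcp_pos"],s["gripper_width"],s["wrist_force"])
w=read_camera("wrist");wm=camera_model("wrist");t=read_camera("top");sc=read_camera("scene");cv2.imwrite("pics/s8.png",sc[:,:,::-1]);cv2.imwrite("pics/w8.png",w[:,:,::-1])
print(proj("scene",[[.469,.1695,.155],[.469,.1695,.159],[.469,.1695,.181]]))
g=cv2.cvtColor(sc,cv2.COLOR_RGB2GRAY)
for r in range(180,212): print(r,' '.join(f"{x:3d}" for x in g[r,240:270]))
# changes elsewhere vs start
o=cv2.imread("pics/scene0.png")
d=cv2.absdiff(o,sc[:,:,::-1]).max(2);d=(cv2.GaussianBlur(d,(0,0),1.5)>18).astype(np.uint8)
n,l,st,c=cv2.connectedComponentsWithStats(d)
for i in range(1,n):
    if st[i,4]>15: print("diff",st[i])
E
```

```text
17.9833 [0.37877604 0.26073042 0.31470094] 0.585168460258341 [-0.34782485 -0.69955085  0.09831772]
[[254.46997732 197.5106677 ]
 [254.39191914 195.9658655 ]
 [253.95749995 187.36853798]]
180 191 191 147 181 192 194 193 188 193 191 192 191 193 189 190 189 193 193 191 194 193 192 192 191 191 187 192 191 185 161
181 192 192 191 193 194 190 193 193 193 195 193 194 194 189 193 191 191 192 193 194 192 195 193 194 193 193 191 198 183 164
182 191 193 193 190 192 194 191 191 193 193 193 192 192 193 192 192 191 192 193 193 193 193 191 190 192 191 193 194 184 164
183 194 193 192 194 191 189 194 196 189 194 192 195 195 193 194 194 192 192 192 194 191 191 190 190 193 194 193 195 186 164
184 197 192 192 193 191 194 193 194 195 193 191 191 194 193 194 198 195 193 192 191 191 190 193 191 194 192 192 193 186 169
185 193 192 193 190 194 192 193 193 193 189 193 199 197 194 191 197 195 197 195 195 193 190 192 192 194 192 192 194 181 164
186 191 191 195 192 192 193 190 195 195 190 198 194 179 181 172 168 177 182 213 189 191 190 193 192 194 194 191 189 186 164
187 195 194 194 191 191 192 195 195 198 179 2
[... 2531 characters left out ...]
132 193 197 193 193 194 188
208 126 120  97 100 106 120 145 157 153 121 122 125 133 129 132 132 130 127 123 122 123 115 125 135 187 196 193 195 192 194
209 124 130 118 106 102 110 125 149 153 121 120 128 128 132 129 132 129 126 127 121 130 115 128 136 172 189 190 189 193 190
210 117 127 126  99  96 102 125 125 150 125 120 131 128 130 128 132 129 129 126 122 127 117 142 134 178 195 193 192 193 196
211 113 124 133 115 110 106 118 119 144 135 118 122 123 130 128 130 128 128 128 123 119 117 153 138 173 193 193 189 191 196
diff [    0     0   224   129 11170]
diff [  0 157   4   6  18]
diff [241 171  28  29 656]
diff [   0  180   73   93 3292]
diff [280 238  29  43 838]
diff [361 343  22  32 535]
```

The collar ellipse lies level at rows 193–199 and the grip top is at row ~188, where a fully home stopper projects (187.4). The only other scene changes are the ones I intended, so I'm handing in.

```bash
python3 -c "from cell import *;print(job_done())"
```

```text
the job is handed in; nothing more can be done
None
```

The job is handed in at about 18 s: the funnel stands upright in the beaker and the medium stopper is in the flask's neck. Camera and contact-height checks show the stopper home and its collar level, and the scene camera shows nothing else moved; no verdict came back.

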